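# Pack two hand tools from behind the bottle and tin into the tool case

## Task

Clear the dye bottle and the polish tin out of the wooden tray and stand both on the empty plywood board at the side; leave them there while you fetch the brass weight and the hardwood block from behind them and press each fully home into its own cutout in the tool case. Then stand the bottle back upright in the middle of the round black rubber pad and the tin back upright in the middle of the square one. Do not knock over the bottle or the tin, and leave the low nail tin at the front of the tray where it is.

Things in the scene. Friction and masses are not known exactly. Their poses are not given: they have to be found in the camera images.
- bottle_centre (a point): Round amber dye bottle, loose, about 0.22 kg: body 48 mm wide up to 80 mm, shoulder narrowing to 26 mm at 98 mm, black cap 32 mm wide from 98 mm to the top at 128 mm (grip it by the cap). Stands on the round black rubber pad in the tray's front row. The point is on its axis, half-way up, 64 mm above its foot; z is up.
- tin_centre (a point): Rectangular bare-metal polish tin with paper label, loose, about 0.25 kg: 56 mm along its x, 38 mm along its y, 112 mm high, plus a small black screw cap (22 mm wide, 12 mm high) in the middle of its top. Stands on the square black rubber pad in the tray's front row. The point is the centre of the tin body, 56 mm above its foot; z is up.
- weight_centre (a point): Solid brass weight, loose, 0.36 kg: a cylinder of 36 mm diameter and 46 mm high with a small low button (14 mm diameter, 12 mm high) on top. It stands on the tray floor in the back row. The point is on its axis, 23 mm above its foot; z is up.
- block_centre (a point): Dark hardwood burnishing block with two light lines round it, loose, 0.08 kg: 46 mm along its x, 26 mm along its y, 46 mm high (z). It stands on the tray floor in the back row. The point is at its centre, 23 mm above its foot.
- round_pad_top (a point): Top centre of the round black rubber pad, 66 mm wide, 3 mm thick, fixed in the front row (nearer the robot) of the tray: the bottle's place. Tray: fixed open wooden box, x 190, y 220 mm, floor 6 mm, walls 28 mm high and 6 mm thick; the pads have the tray's axes, lie 100 mm apart in y and 12 mm in front of the tray's middle. The back row is 54 to 60 mm behind them.
- square_pad_top (a point): Centre of the upper face of the square black rubber pad, 62 by 62 mm, 3 mm thick, fixed to the tray floor in the front row beside the round pad; the tin's place.
- round_cutout_mouth (a point): Mouth centre of the round hole in one grey insert half of the case, at the insert's top face, 33 mm above the bench; z up. Hole 43 mm wide, 20 mm deep, flat floor; sprung nubs at its y sides, 10 mm down, grip the weight: push with 5 to 15 N. Fully home the weight's point is 3 mm above this one. Case: fixed black box, x 124, y 156 mm, rim 30 mm high, open lid (22 mm high) beyond it.
- oblong_cutout_mouth (a point): Mouth centre of the rectangular hole in the other insert half (beside the first, along y), at the insert's top face, 33 mm above the bench; z up. Hole 53 mm along its x, 33 mm along its y, 20 mm deep, flat floor, sprung nubs at its y sides (push with 5 to 15 N). The block goes in upright, its 46 mm length along x; fully home the block's point is 3 mm above this one.
- side_board: Empty plywood board lying fixed on the bench at one side of the tray (the case is at the other side): 200 mm along its x, 140 mm along its y, 8 mm thick. Origin at the centre of its underside.
- nail_tin_centre (a point): Low closed round steel nail tin, loose, 38 mm diameter, 18 mm high, on the tray floor in front of the two pads, about midway between them. Leave it alone. The point is at its centre, 9 mm above its foot.

How it is judged:
On the way, in this order (a step that is already met when the one before it is completed fails the run):
1. the bottle and the tin both stand upright and released on the side board (x of bottle_centre in the frame of side_board between -0.1 and 0.1 m and y of bottle_centre in the frame of side_board between -0.07 and 0.07 m and z of bottle_centre in the frame of side_board between 0.068 and 0.077 m and angle between each of bottle_centre, tin_centre's own z axis and vertical below 0.1 rad and contact force between each of bottle, tin and the fingers below 0.05 N and linear speed of each of bottle, tin below 0.02 m/s and x of tin_centre in the frame of side_board between -0.1 and 0.1 m and y of tin_centre in the frame of side_board between -0.07 and 0.07 m and z of tin_centre in the frame of side_board between 0.06 and 0.069 m), for 0.2 s.
2. the weight and the block are both pressed home in their cutouts and released, while the bottle and the tin still stand on the side board (all of step 1 and horizontal distance between weight_centre and round_cutout_mouth below 0.006 m and z of weight_centre in the frame of round_cutout_mouth below 0.0065 m and angle between each of weight_centre, block_centre's own z axis and vertical below 0.1 rad and contact force between each of weight, block and the fingers below 0.05 N and linear speed of each of weight, block below 0.02 m/s and horizontal distance between block_centre and oblong_cutout_mouth below 0.006 m and z of block_centre in the frame of oblong_cutout_mouth below 0.0065 m), for 0.2 s.
At the end, for the whole second after the job is handed in: Weight in the round and block in the rectangular cutout, each within 6 mm of its centre, upright, within 3.5 mm of fully home; bottle within 15 mm of the round pad's centre and tin within 15 mm of the square pad's centre, both upright; all released and at rest (horizontal distance between weight_centre and round_cutout_mouth below 0.006 m and z of weight_centre in the frame of round_cutout_mouth below 0.0065 m and angle between each of weight_centre, block_centre, bottle_centre, tin_centre's own z axis and vertical below 0.1 rad and contact force between each of weight, block, bottle, tin and the fingers below 0.05 N and linear speed of each of weight, block, bottle, tin below 0.02 m/s and horizontal distance between block_centre and oblong_cutout_mouth below 0.006 m and z of block_centre in the frame of oblong_cutout_mouth below 0.0065 m and horizontal distance between bottle_centre and round_pad_top below 0.015 m and z of bottle_centre in the frame of round_pad_top between 0.06 and 0.069 m and horizontal distance between tin_centre and square_pad_top below 0.015 m and z of tin_centre in the frame of square_pad_top between 0.052 and 0.061 m); the robot touches nothing.
It fails at once if the bottle or the tin is knocked over (tilted more than 40 degrees) (angle between any of bottle_centre, tin_centre's own z axis and vertical above 0.7 rad).
It fails at once if the nail tin is moved more than 25 mm (distance of nail_tin_centre from where it was at the start of the episode above 0.025 m).
It also fails if it takes over 144 s, if anything falls off the work surface, if the arm or the gripper's body presses on something with over 40 N, if the wrist force passes 120 N, or if a joint passes its speed limit or range.

## Robot

A 7-joint arm with a two-finger parallel gripper is mounted at the origin on the work surface. World frame = base frame: x ahead of the robot, y to its left, z up, the work surface at z = 0. Lengths are in m, angles in rad, forces in N, time in s.
With the tool pointing down it reaches from about 0.425 to 0.875 m from the base axis. Payload 4.7 kg.
Tool frame: the origin (TCP) lies where the fingers leave the gripper's body, on its centre line; the fingertips stand 70 mm ahead of it and the grasp point (between the pads) lies 51 mm ahead of it; z points along the fingers, y is the line along which they close (so a half turn about z gives the same grasp; the last joint's range is limited). The gripper opens to 87 mm and grips with 3 to 60 N. Pads are 19 mm wide; open, the fingers measure 117 mm over their backs; the gripper's body (75 mm by 190 mm) begins 51 mm behind the grasp point.
Start: joints at [-1.281, 0.321, -0.07, 1.45, 0.023, 1.371, -0.057], TCP at [0.177, 0.625, 0.292] pointing down, gripper open.
Joint ranges: [-2.86, 2.86], [-0.3, 2.09], [-1.38, 1.24], [0.06, 2.45], [-1.56, 4.7], [0.09, 2.05], [-2.69, 2.69]. Speed limits (rad/s): [2.57, 2.57, 3.14, 3.14, 3.14, 3.14, 3.14].

## Interface

Orientations are given as a rotation vector (axis times angle).
In Python, from bench import ctrl gives the robot as it stands.
- The arm moves only by the tool play_rows, never from a script. Its argument "increments" is a list that holds one entry, the list of rows, each a list of 7 numbers: the shift along the tool's x, y, z as a fraction of full scale, then the turn, a rotation vector about the tool's x, y, z as a fraction of full scale, then the gripper command: -1 is shut, 1 is fully open, values between are in proportion. A call has 1 to 8 rows; each row is the pose to reach, as a shift and turn from the pose commanded when the call began, along the tool's axes at that moment; what a row does not reach only later rows make up. Full scale, the value 1, is 0.1 m for a shift and 90 degrees for a turn. A row lasts 1/10 s, in which the tool goes at most 50 mm and 8.59 degrees, less where a joint would pass 70% of its speed; a pose out of reach is approached as far as the arm can. A call with a number of a shift or a turn outside -1 to 1 is refused whole. A call with a gripper value outside its range is refused whole. The fingers move at their own pace and stop on an object; "squeeze" is the grip in N (left out, the last holds). Time passes only in rows, so rows that repeat a pose let the fingers close. It gives the time, the measured TCP pose, the force, the opening and the grip force at its end, in the units of the state.
- ctrl.get_state(): the state, without advancing time (a new reading comes with each control period).
- ctrl.get_image(name): name is "scene" or "top" or "wrist"; returns the picture (400x640x3 uint8, red, green, blue); there is no depth.
- ctrl.get_calibration(name): a dict with "vertical_fov" (degrees; the focal length in pixels is half the picture's height over the tangent of half this angle, whatever the lens; pixels are square), "cx", "cy" (the principal point, pixels), "dist_coeffs" ([k1, k2, p1, p2, k3] as OpenCV has them; the pictures are not rectified), "R" (3x3) and "t" (3): a world point X has camera coordinates R X + t; the wrist camera has in their place "T_tool_cam" (4x4, takes a point from camera to tool coordinates, whose origin is the TCP and whose axes are the flange's). Camera axes: x right, y down, z forward; pixel columns grow to the right and rows downward; lengths in m; the calibration is good to about 2 mm. A picture is of the moment at which its call begins: read the wrist's pose just before it. get_calibration takes no time and is no camera call.
- ctrl.close_job(): hands the job in; it is judged then, once.
The state is a dict: "time": time; "joint_positions": joint angles; "qd": joint speeds; "joint_torque": joint torques, N m; "position": TCP position; "tool_rot": TCP orientation; "ft_force": force on the tool from outside, world axes, zero at the start; "torque": the same for the moment, N m; "grip_width": opening from 0.0 (shut) to 1.0 (fully open); "grip_force": force on a finger pad.
Only numpy, scipy, OpenCV 4.12 (cv2) and the standard library are available. Lean on these libraries where they do the work, as an engineer would, in place of code of your own. Each camera call takes 0.05 s, during which the arm holds its last target. There are 200 camera calls.

## Working session

There is one attempt and no reset: what is moved stays moved. The work goes in short steps, Python scripts to look and compute and a tool call to move; the robot and the scene stay as the last step left them, time stands still between calls to the robot, and variables do not carry over. Pictures are saved under pics/ and viewed, at most 14 in all, crops included, and the job is handed in when it is done.

Besides the shell and the picture viewer there is one more tool, called after "Emit:" as name([rows], argument=value, ...), one row to a line, values as JSON. play_rows: Moves the arm, as the interface text tells. Shift numbers are shares of 0.1 m and turn numbers shares of 90 degrees, none past 1 either way. Its arguments: {"type":"object","properties":{"increments":{"type":"array"},"squeeze":{"type":"number"}},"required":["increments"]}

```bash
mkdir -p pics
cat > h.py <<'E'
import numpy as np, cv2
from scipy.spatial.transform import Rotation as Rn
from bench import ctrl
def K(c,h=400):
    f=h/2/np.tan(np.radians(c["vertical_fov"])/2)
    return np.array([[f,0,c["cx"]],[0,f,c["cy"]],[0,0,1.]])
def cam(name,st=None):
    c=ctrl.get_calibration(name)
    if name=="wrist":
        st=st or ctrl.get_state()
        T=np.eye(4);T[:3,:3]=Rn.from_rotvec(st["tool_rot"]).as_matrix();T[:3,3]=st["position"]
        M=np.linalg.inv(T@np.array(c["T_tool_cam"]));R,t=M[:3,:3],M[:3,3]
    else: R,t=np.array(c["R"]),np.array(c["t"]).ravel()
    return K(c),np.array(c["dist_coeffs"],float),R,t
def ray(cm,uv,z):
    k,d,R,t=cm
    p=cv2.undistortPoints(np.array(uv,float).reshape(-1,1,2),k,d).reshape(-1,2)
    o=-R.T@t; D=np.c_[p,np.ones(len(p))]@R
    z=np.broadcast_to(z,len(p))
    return o+D*((z-o[2])/D[:,2])[:,None]
def proj(cm,X):
    k,d,R,t=cm
    return cv2.projectPoints(np.array(X,float).reshape(-1,3),cv2.Rodrigues(R)[0],t,k,d)[0].reshape(-1,2)
def snap(name,fn,crop=None,s=1):
    st=ctrl.get_state(); im=ctrl.get_image(name)[:,:,::-1].copy()
    cv2.imwrite("pics/raw_"+fn,im)
    if crop: x0,y0,x1,y1=crop; im=im[y0:y1,x0:x1]
    cv2.imwrite("pics/"+fn,cv2.resize(im,None,fx=s,fy=s,interpolation=cv2.INTER_CUBIC))
    return st
E
python3 - <<'E'
from h import *
st=snap("top","top0.png",s=1.25); snap("scene","scene0.png",s=1.25)
print(st)
for n in("top","scene","wrist"):print(n,ctrl.get_calibration(n))
E
```

```text
{'time': 0.0, 'joint_positions': array([-1.28089853,  0.3218403 , -0.07009207,  1.45168976,  0.02261676,
        1.37081065, -0.05693504]), 'qd': array([-0.00034941,  0.00150668,  0.00160316,  0.00074218,  0.00111858,
       -0.00148351,  0.00063442]), 'joint_torque': array([ 1.20067557e-04, -4.91280556e+01, -4.03627893e-01, -3.12526309e+01,
       -6.38738740e-02,  4.40305879e-02,  1.84539495e-04]), 'position': array([0.17692974, 0.62500897, 0.29114282]), 'tool_rot': array([-4.31819168e-01, -3.11161466e+00,  3.07008775e-03]), 'ft_force': array([ 0.44893491,  0.62863377, -0.34964661]), 'torque': array([-0.02896631, -0.00323192, -0.02588642]), 'grip_force': 0.0, 'grip_width': 0.9989031606841439}
top {'vertical_fov': 57.81968047711575, 'cx': 319.7071677540454, 'cy': 203.81343411514908, 'dist_coeffs': array([-0.03084969,  0.        ,  0.        ,  0.        ,  0.        ]), 'R': array([[-0.01624323, -0.99977971,  0.01329233],
       [-0.9956471 ,  0.01495298, -0.09199602],
       [ 0.09177699, -0.01472878, -0.99567065]]), 't': array([-0.00168208,  0.5787796 ,  0.77486723])}
scene {'vert
[... 210 characters left out ...]
.00176439],
       [ 0.67518978, -0.28937308, -0.67851454],
       [-0.62459562,  0.26507624, -0.73458485]]), 't': array([-0.20132326, -0.33340824,  1.66409098])}
wrist {'vertical_fov': 64.56121051430215, 'cx': 319.9014318658356, 'cy': 199.12265215516146, 'dist_coeffs': array([-0.00687362,  0.        ,  0.        ,  0.        ,  0.        ]), 'T_tool_cam': array([[-1.37031483e-03, -9.59529530e-01, -2.81604692e-01,
         7.59446051e-02],
       [ 9.99998159e-01, -1.69309235e-03,  9.02896187e-04,
         1.68160024e-04],
       [-1.34313830e-03, -2.81602937e-01,  9.59530084e-01,
        -9.20464039e-02],
       [ 0.00000000e+00,  0.00000000e+00,  0.00000000e+00,
         1.00000000e+00]])}
```

View pics/top0.png

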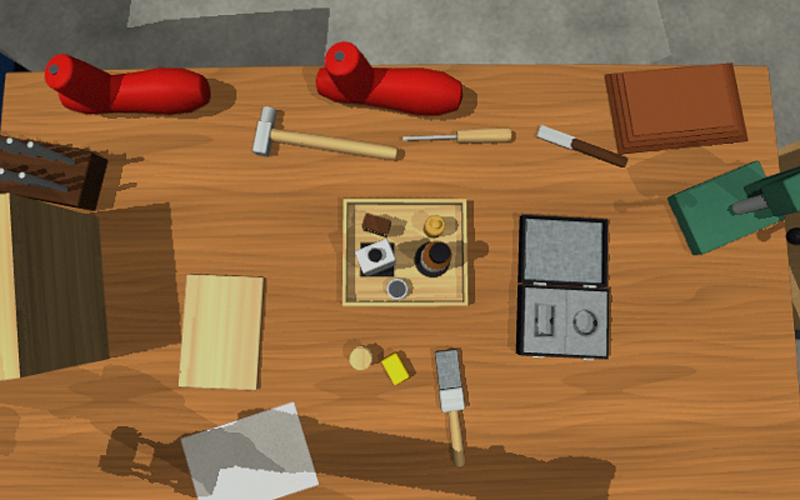

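View pics/scene0.png

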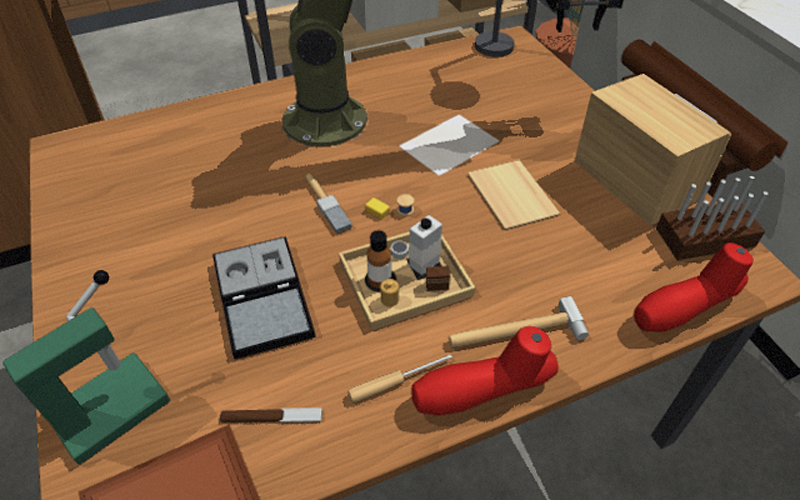

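Top view (800×500 scale): board corners around (187,275)-(262,388), tray (343,199)-(468,304), bottle cap (439,253), tin cap (375,255), block (377,223), weight (434,223), nail tin (397,288), case insert with oblong (544,319) and round (585,321).

Run:
```python
from h import *
cm=cam("top")
pts={"bcap":(439,253,.137),"tcap":(375,255,.133),"blk":(377,220,.052),"wt":(434,220,.064),"nail":(397,288,.024),"obl":(544,319,.033),"rnd":(585,321,.033),
"tNW":(343,199,.028),"tNE":(466,200,.028),"tSE":(468,304,.028),"tSW":(343,304,.028),
"bNW":(187,275,.008),"bNE":(264,277,.008),"bSE":(260,389,.008),"bSW":(179,386,.008)}
for k,(u,v,z) in pts.items(): print(k,ray(cm,[(u/1.25,v/1.25)],z)[0].round(3))
```

```text
bcap [ 0.57  -0.069  0.137]
tcap [0.569 0.029 0.133]
blk [0.637 0.028 0.052]
wt [ 0.634 -0.07   0.064]
nail [ 0.52  -0.005  0.024]
obl [ 0.462 -0.261  0.033]
rnd [ 0.457 -0.334  0.033]
tNW [0.68  0.089 0.028]
tNE [ 0.675 -0.131  0.028]
tSE [ 0.49  -0.129  0.028]
tSW [0.494 0.09  0.028]
bNW [0.549 0.374 0.008]
bNE [0.544 0.234 0.008]
bSE [0.346 0.24  0.008]
bSW [0.353 0.384 0.008]
```

Emit:
play_rows([
  [[-0.3,-0.29,-0.03,0,0,0,1],[-0.6,-0.58,-0.07,0,0,0,1],[-0.9,-0.87,-0.1,0,0,0,1]],
])

```text
time: 0.4
position: [0.2404, 0.5158, 0.3017]
tool_rot: [-0.431, -3.112, 0.002]
ft_force: [0.9, 0.3, -0.2]
grip_width: 1.001
grip_force: 0.0
```

Emit:
play_rows([
  [[-0.3,-0.29,-0.03,0,0,0,1],[-0.6,-0.58,-0.07,0,0,0,1],[-0.9,-0.87,-0.1,0,0,0,1]],
])

```text
time: 0.7
position: [0.3034, 0.4072, 0.3122]
tool_rot: [-0.432, -3.112, 0.0]
ft_force: [0.9, 0.8, 0.1]
grip_width: 1.0
grip_force: 0.0
```

Emit:
play_rows([
  [[-0.3,-0.29,-0.03,0,0,0,1],[-0.6,-0.58,-0.07,0,0,0,1],[-0.9,-0.87,-0.1,0,0,0,1]],
])

```text
time: 1.0
position: [0.3663, 0.299, 0.3222]
tool_rot: [-0.432, -3.112, -0.0]
ft_force: [0.6, 0.3, -0.1]
grip_width: 0.997
grip_force: 0.0
```

Emit:
play_rows([
  [[-0.3,-0.29,-0.03,0,0,0,1],[-0.6,-0.58,-0.07,0,0,0,1],[-0.9,-0.87,-0.1,0,0,0,1]],
])

```text
time: 1.3
position: [0.4291, 0.1909, 0.3323]
tool_rot: [-0.432, -3.112, -0.0]
ft_force: [1.0, 1.2, 0.3]
grip_width: 0.999
grip_force: 0.0
```

Emit:
play_rows([
  [[-0.3,-0.29,-0.03,0,0,0,1],[-0.6,-0.58,-0.07,0,0,0,1],[-0.9,-0.87,-0.1,0,0,0,1]],
])

```text
time: 1.6
position: [0.492, 0.0827, 0.3423]
tool_rot: [0.432, 3.112, 0.001]
ft_force: [1.2, 1.3, -0.7]
grip_width: 1.001
grip_force: 0.0
```

Emit:
play_rows([
  [[-0.3,-0.29,-0.03,0,0,-0.06,0.4],[-0.6,-0.58,-0.07,0,0,-0.12,0.4],[-0.9,-0.87,-0.1,0,0,-0.175,0.4],[-0.9,-0.87,-0.1,0,0,-0.175,0.4],[-0.9,-0.87,-0.1,0,0,-0.175,0.4]],
])

```text
time: 2.1
position: [0.5544, -0.0248, 0.3517]
tool_rot: [-0.006, -3.14, 0.0]
ft_force: [0.2, 0.5, -0.3]
grip_width: 0.713
grip_force: 0.0
```

Run:
```python
from h import *
import pickle
st=snap("wrist","w1.png",s=1.25); pickle.dump(st,open("w1.pkl","wb"))
print(st["position"],st["tool_rot"],st["joint_positions"])
```

```text
[ 0.55439082 -0.02475105  0.35170904] [-6.33866160e-03 -3.14044566e+00  3.20228850e-04] [-0.56793515  0.09768774  0.61245881  1.61793604 -0.05629477  1.44497161
  1.61617237]
```

View pics/w1.png

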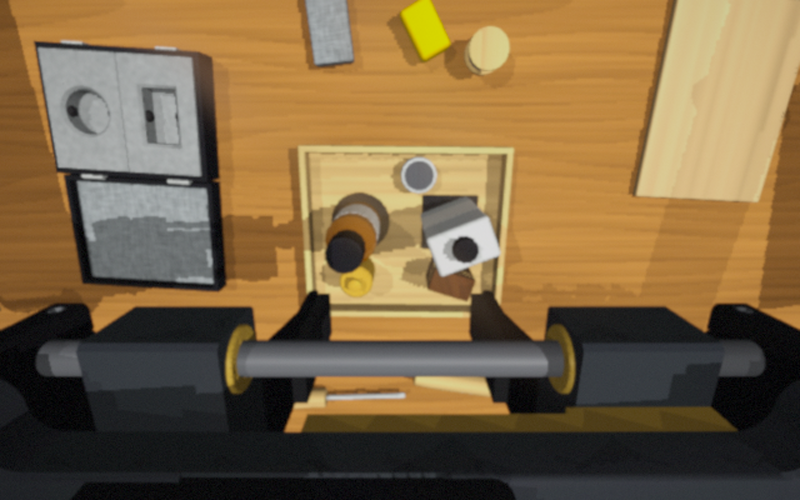

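The wrist view shows the whole tray (bottle cap (345,252), tin cap (465,250)), case holes at (88,112) and (162,116), and board at the right. Enlarging both areas.

Run:
```python
import cv2
im=cv2.imread("pics/raw_w1.png")
cv2.imwrite("pics/w1t.png",cv2.resize(im[110:255,235:415],None,fx=4,fy=4,interpolation=cv2.INTER_CUBIC))
cv2.imwrite("pics/w1c.png",cv2.resize(im[30:150,25:180],None,fx=5,fy=5-0.0,interpolation=cv2.INTER_CUBIC))
```

```text
(no output)
```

View pics/w1t.png

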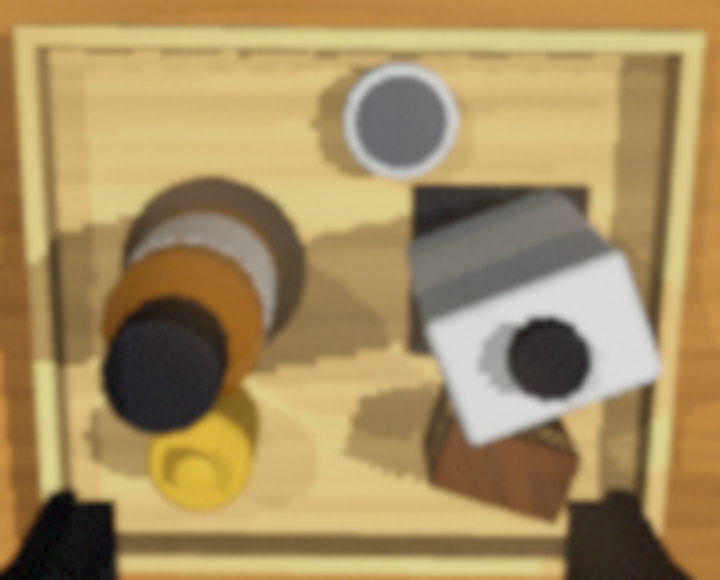

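View pics/w1c.png

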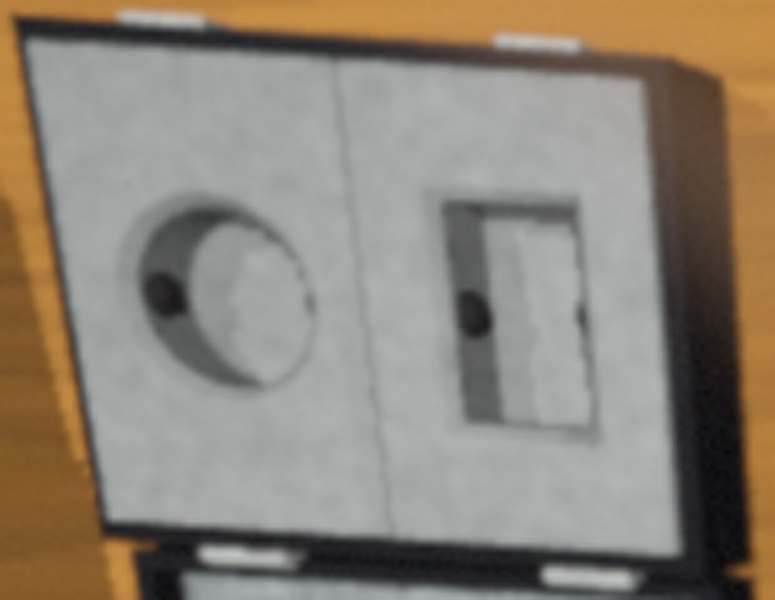

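Run:
```python
from h import *
import pickle
st=pickle.load(open("w1.pkl","rb")); cm=cam("wrist",st)
T=lambda L,z:ray(cm,[(235+u/4,110+v/4) for u,v in L],z).round(4)
C=lambda L,z:ray(cm,[(25+(u+.0)/5,30+v/5) for u,v in L],z).round(4)
print("cap",T([(164,373)],.137)); t=T([(428,322),(622,250),(660,368),(478,445)],.121);print("tin",t,t.mean(0))
print([np.linalg.norm(t[i]-t[i-1]).round(4) for i in range(4)])
print("tcap",T([(550,358)],.133)); print("rpad",T([(214,266),(125,245),(304,255),(214,178)],.009)); print("spad",T([(500,272),(412,186),(588,186),(411,352)],.009))
print("nail",T([(400,120)],.024)); print("tray",T([(15,28),(705,35)],.028))
print("wt",T([(198,466)],.052),T([(196,470)],.064)); print("blk",T([(433,480),(555,521),(580,460)],.052))
print("rnd",C([(227,297),(140,297),(316,297)],.033)); print("obl",C([(519,317),(442,202),(578,205),(597,432),(465,422)],.033))
print("ins",C([(25,38),(643,78),(683,556),(105,522)],.033))
B=lambda L,z:ray(cm,[(u/1.25,v/1.25) for u,v in L],z).round(4)
print("board",B([(637,195),(760,201)],.008))
```

```text
cap [[ 0.5724 -0.0693  0.137 ]]
tin [[ 0.5637 -0.0014  0.121 ]
 [ 0.5447  0.0486  0.121 ]
 [ 0.5767  0.0606  0.121 ]
 [ 0.5983  0.0126  0.121 ]] [0.57085 0.0301  0.121  ]
[np.float64(0.0373), np.float64(0.0535), np.float64(0.0342), np.float64(0.0526)]
tcap [[0.5702 0.0291 0.133 ]]
rpad [[ 0.5725 -0.0686  0.009 ]
 [ 0.5649 -0.0994  0.009 ]
 [ 0.5688 -0.037   0.009 ]
 [ 0.5417 -0.0676  0.009 ]]
spad [[5.752e-01 3.170e-02 9.000e-03]
 [5.448e-01 5.000e-04 9.000e-03]
 [5.451e-01 6.110e-02 9.000e-03]
 [6.043e-01 7.000e-04 9.000e-03]]
nail [[ 0.5208 -0.0046  0.024 ]]
tray [[ 0.4908 -0.1275  0.028 ]
 [ 0.4941  0.0923  0.028 ]]
wt [[ 0.6307 -0.0718  0.052 ]] [[ 0.6274 -0.0711  0.064 ]]
blk [[0.6361 0.006  0.052 ]
 [0.6511 0.0471 0.052 ]
 [0.6293 0.0545 0.052 ]]
rnd [[ 0.4561 -0.3314  0.033 ]
 [ 0.4559 -0.353   0.033 ]
 [ 0.4563 -0.3094  0.033 ]]
obl [[ 0.4614 -0.26    0.033 ]
 [ 0.4348 -0.2741  0.033 ]
 [ 0.4358 -0.2412  0.033 ]
 [ 0.4891 -0.245   0.033 ]
 [ 0.4864 -0.2779  0.033 ]]
ins [[ 0.3977 -0.3666  0.033 ]
 [ 0.4078 -0.2212  0.033 ]
 [ 0.5201 -0.2278  0.033 ]
 [ 0.5104 -0.3751  0.033 ]]
board [[0.5454 0.2381 0.008 ]
 [0.5527 0.3774 0.008 ]]
```

Measurements are consistent (tray front at x≈0.492, tin 54×36, block 44×23, holes match). Now the bottle.

Emit:
play_rows([
  [[-0.09,-0.22,0.4,0,0,0,0.4],[-0.18,-0.445,0.8,0,0,0,0.4],[-0.18,-0.445,0.9,0,0,0,0.4],[-0.18,-0.445,0.9,0,0,0,0.4]],
])

```text
time: 2.55
position: [0.5711, -0.0667, 0.2602]
tool_rot: [0.0, -3.137, -0.001]
ft_force: [0.3, 0.1, 0.6]
grip_width: 0.702
grip_force: 0.0
```

Emit:
play_rows([
  [[0,0,0.3,0,0,0,0.4],[0,0,0.6,0,0,0,0.4],[0,0,0.8,0,0,0,0.4],[0,0,0.857,0,0,0,0.4],[0,0,0.857,0,0,0,0.4]],
])

```text
time: 3.05
position: [0.5728, -0.0667, 0.1774]
tool_rot: [-0.002, 3.141, 0.001]
ft_force: [0.2, 0.6, 0.2]
grip_width: 0.701
grip_force: 0.0
```

Emit:
play_rows([
  [[0,0,0,0,0,0,-1],[0,0,0,0,0,0,-1],[0,0,0,0,0,0,-1],[0,0,0,0,0,0,-1],[0,0,0,0,0,0,-1],[0,0,0,0,0,0,-1],[0,0,0,0,0,0,-1]],
], squeeze=25)

```text
time: 3.75
position: [0.5727, -0.0688, 0.177]
tool_rot: [0.002, 3.141, -0.001]
ft_force: [0.9, -0.5, 2.5]
grip_width: 0.359
grip_force: 24.9
```

Emit:
play_rows([
  [[0,0,-0.1,0,0,0,-1],[0,0,-0.3,0,0,0,-1],[0,0,-0.5,0,0,0,-1],[0,0,-0.7,0,0,0,-1],[0,0,-0.7,0,0,0,-1]],
])

```text
time: 4.25
position: [0.5738, -0.0684, 0.2494]
tool_rot: [0.001, 3.137, 0.001]
ft_force: [-0.3, -0.2, -1.7]
grip_width: 0.36
grip_force: 24.9
```

Emit:
play_rows([
  [[0.3,0,-0.1,0,0,0,-1],[0.6,0,-0.1,0,0,0,-1],[0.9,0.2,-0.1,0,0,0,-1],[1,0.5,-0.1,0,0,0,-1],[1,0.8,-0.1,0,0,0,-1]],
])

```text
time: 4.75
position: [0.4702, 0.0123, 0.2556]
tool_rot: [-0.003, -3.14, -0.003]
ft_force: [1.2, 1.0, -1.6]
grip_width: 0.362
grip_force: 25.0
```

Emit:
play_rows([
  [[-0.02,0.33,0,0,0,0,-1],[-0.04,0.66,0,0,0,0,-1],[-0.05,1,0,0,0,0,-1]],
])

```text
time: 5.05
position: [0.4768, 0.1129, 0.2555]
tool_rot: [-0.002, -3.14, 0.0]
ft_force: [1.0, 0.1, -1.5]
grip_width: 0.36
grip_force: 25.0
```

Emit:
play_rows([
  [[-0.02,0.33,0,0,0,0,-1],[-0.04,0.66,0,0,0,0,-1],[-0.05,1,0,0,0,0,-1]],
])

```text
time: 5.35
position: [0.482, 0.2128, 0.2553]
tool_rot: [-0.002, -3.14, 0.001]
ft_force: [0.1, -0.2, -1.6]
grip_width: 0.362
grip_force: 25.0
```

Emit:
play_rows([
  [[-0.02,0.33,0,0,0,0,-1],[-0.04,0.66,0,0,0,0,-1],[-0.05,1,0,0,0,0,-1],[-0.05,1,0,0,0,0,-1]],
])

```text
time: 5.75
position: [0.4853, 0.3177, 0.2546]
tool_rot: [0.011, -3.139, -0.002]
ft_force: [-0.3, 0.7, -1.7]
grip_width: 0.364
grip_force: 25.0
```

Emit:
play_rows([
  [[-0.02,0.28,0.2,0,0,0,-1],[-0.02,0.28,0.45,0,0,0,-1],[-0.02,0.28,0.65,0,0,0,-1],[-0.02,0.28,0.72,0,0,0,-1],[-0.02,0.28,0.74,0,0,0,-1],[-0.02,0.28,0.76,0,0,0,-1],[-0.02,0.28,0.775,0,0,0,-1],[-0.02,0.28,0.775,0,0,0,-1]],
])

```text
time: 6.55
position: [0.4902, 0.3398, 0.1799]
tool_rot: [0.002, 3.141, 0.002]
ft_force: [0.6, 0.8, -0.9]
grip_width: 0.361
grip_force: 25.0
```

Emit:
play_rows([
  [[0,0,0.01,0,0,0,-1],[0,0,0.02,0,0,0,-1],[0,0,0.02,0,0,0,-1]],
])

```text
time: 6.85
position: [0.4898, 0.3397, 0.1771]
tool_rot: [0.001, 3.142, 0.0]
ft_force: [0.5, 0.4, -1.8]
grip_width: 0.36
grip_force: 25.0
```

Emit:
play_rows([
  [[0,0,0.01,0,0,0,-1],[0,0,0.015,0,0,0,-1],[0,0,0.015,0,0,0,-1]],
])

```text
time: 7.15
position: [0.4901, 0.3397, 0.176]
tool_rot: [0.002, 3.141, 0.001]
ft_force: [-0.2, 0.1, 1.5]
grip_width: 0.361
grip_force: 24.9
```

Emit:
play_rows([
  [[0,0,0,0,0,0,0.4],[0,0,0,0,0,0,0.4],[0,0,0,0,0,0,0.4],[0,0,-0.1,0,0,0,0.4],[0,0,-0.4,0,0,0,0.4],[0,0,-0.8,0,0,0,0.6],[0,0,-0.8,0,0,0,1]],
])

```text
time: 7.85
position: [0.4924, 0.3413, 0.2625]
tool_rot: [0.002, 3.133, 0.011]
ft_force: [1.0, 0.5, 1.2]
grip_width: 0.799
grip_force: 0.0
```

Emit:
play_rows([
  [[-0.07,-0.33,0,0,0,0,1],[-0.14,-0.66,0,0,0,0,1],[-0.2,-1,0,0,0,0,1]],
])

```text
time: 8.15
position: [0.5099, 0.2388, 0.256]
tool_rot: [-0.0, 3.141, 0.001]
ft_force: [0.1, 0.0, -0.2]
grip_width: 0.985
grip_force: 0.0
```

Emit:
play_rows([
  [[-0.1,-0.33,0,0,0,0,1],[-0.2,-0.66,0,0,0,0,1],[-0.3,-1,0,0,0,0,1]],
])

```text
time: 8.45
position: [0.5398, 0.1385, 0.2561]
tool_rot: [0.001, 3.141, 0.001]
ft_force: [0.0, -0.7, 0.6]
grip_width: 0.998
grip_force: 0.0
```

Emit:
play_rows([
  [[-0.1,-0.33,0,0,0,-0.08,1],[-0.2,-0.66,0,0,0,-0.16,1],[-0.3,-1,0,0,0,-0.25,1],[-0.3,-1,0,0,0,-0.25,1],[-0.3,-1,0,0,0,-0.25,1]],
])

```text
time: 8.95
position: [0.5696, 0.0387, 0.2558]
tool_rot: [-0.606, 3.082, 0.001]
ft_force: [0.1, 0.3, -0.9]
grip_width: 0.997
grip_force: 0.0
```

```bash
cat >> h.py <<'E'
def go(x,y,z=None,az=None):
    "tool-axis fractions from the measured pose to TCP (x,y,z), tool-x azimuth az (deg)"
    st=ctrl.get_state(); R=Rn.from_rotvec(st["tool_rot"]).as_matrix(); p=st["position"]
    a=np.degrees(np.arctan2(R[1,0],R[0,0]))
    d=R.T@(np.array([x,y,p[2] if z is None else z])-p)/0.1
    t=None if az is None else round(-((az-a+180)%360-180)/90,3)
    print("pos",p.round(4),"az",a.round(1),"shift",d.round(3),"turn z",t,"tilt",np.degrees(np.arccos(-R[2,2])).round(2),"q7",st["joint_positions"][6].round(2))
E
python3 -c "
from h import *
go(.5705,.0297,.150,202.5)"
```

```text
pos [0.5696 0.0387 0.2558] az -157.8 shift [ 0.027 -0.087  1.058] turn z -0.003 tilt 0.03 q7 1.92
```

Emit:
play_rows([
  [[0.03,-0.09,0.2,0,0,0,1],[0.03,-0.09,0.5,0,0,0,1],[0.03,-0.09,0.8,0,0,0,1],[0.03,-0.09,1,0,0,0,1],[0.03,-0.09,1,0,0,0,1]],
])

```text
time: 9.45
position: [0.5678, 0.0321, 0.1525]
tool_rot: [0.613, -3.075, -0.001]
ft_force: [-0.2, -0.1, -0.4]
grip_width: 1.003
grip_force: 0.0
```

Emit:
play_rows([
  [[0,0,0.05,0,0,0,1],[0,0,0.06,0,0,0,-1],[0,0,0.06,0,0,0,-1],[0,0,0.06,0,0,0,-1],[0,0,0.06,0,0,0,-1],[0,0,0.06,0,0,0,-1],[0,0,0.06,0,0,0,-1]],
], squeeze=25)

```text
time: 10.15
position: [0.5705, 0.0301, 0.15]
tool_rot: [-0.611, 3.081, 0.0]
ft_force: [1.0, -0.3, 1.1]
grip_width: 0.642
grip_force: 24.9
```

Emit:
play_rows([
  [[0,0,-0.1,0,0,0,-1],[0,0,-0.3,0,0,0,-1],[0,0,-0.5,0,0,0,-1],[0,0,-0.6,0,0,0,-1],[0,0,-0.6,0,0,0,-1]],
])

```text
time: 10.65
position: [0.571, 0.0302, 0.2112]
tool_rot: [-0.611, 3.079, 0.0]
ft_force: [0.5, -0.0, -1.8]
grip_width: 0.643
grip_force: 24.9
```

```bash
python3 -c "
from h import *
go(.42,.28,.15,202.5)"
```

```text
pos [0.571  0.0302 0.2112] az -157.5 shift [0.443 2.885 0.609] turn z -0.001 tilt 0.17 q7 1.96
```

Emit:
play_rows([
  [[0.05,0.25,0,0,0,0,-1],[0.1,0.6,0,0,0,0,-1],[0.148,0.962,0,0,0,0,-1]],
])

```text
time: 10.95
position: [0.5186, 0.1135, 0.2083]
tool_rot: [0.608, -3.08, 0.001]
ft_force: [1.0, 0.2, -2.6]
grip_width: 0.645
grip_force: 24.9
```

Emit:
play_rows([
  [[0.05,0.33,0,0,0,0,-1],[0.1,0.66,0,0,0,0,-1],[0.148,0.962,0,0,0,0,-1]],
])

```text
time: 11.25
position: [0.4676, 0.1978, 0.2084]
tool_rot: [0.612, -3.079, 0.0]
ft_force: [0.2, -0.3, -3.2]
grip_width: 0.641
grip_force: 24.9
```

Emit:
play_rows([
  [[0.05,0.33,0,0,0,0,-1],[0.1,0.66,0,0,0,0,-1],[0.148,0.962,0,0,0,0,-1],[0.148,0.962,0,0,0,0,-1]],
])

```text
time: 11.65
position: [0.4153, 0.2842, 0.2083]
tool_rot: [0.623, -3.076, -0.002]
ft_force: [0.0, 0.3, -1.7]
grip_width: 0.641
grip_force: 24.9
```

Emit:
play_rows([
  [[0,0,0.2,0,0,0,-1],[0,0,0.4,0,0,0,-1],[0,0,0.55,0,0,0,-1],[0,0,0.58,0,0,0,-1],[0,0,0.6,0,0,0,-1],[0,0,0.6,0,0,0,-1]],
])

```text
time: 12.25
position: [0.4193, 0.2798, 0.1498]
tool_rot: [-0.611, 3.081, 0.0]
ft_force: [-0.7, 0.3, -1.9]
grip_width: 0.647
grip_force: 24.9
```

Emit:
play_rows([
  [[0,0,0.01,0,0,0,-1],[0,0,0.01,0,0,0,-1],[0,0,0.01,0,0,0,-1]],
])

```text
time: 12.55
position: [0.4192, 0.2801, 0.149]
tool_rot: [-0.611, 3.081, 0.001]
ft_force: [0.0, -0.3, -1.6]
grip_width: 0.644
grip_force: 24.9
```

Emit:
play_rows([
  [[0,0,0.01,0,0,0,-1],[0,0,0.01,0,0,0,-1]],
])

```text
time: 12.75
position: [0.4194, 0.2802, 0.149]
tool_rot: [-0.611, 3.081, 0.001]
ft_force: [-1.1, -2.0, 5.6]
grip_width: 0.642
grip_force: 24.9
```

Emit:
play_rows([
  [[0,0,0,0,0,0,1],[0,0,0,0,0,0,1],[0,0,0,0,0,0,1],[0,0,0,0,0,0,1],[0,0,-0.1,0,0,0,1],[0,0,-0.4,0,0,0,1],[0,0,-0.8,0,0,0,1],[0,0,-0.9,0,0,0,1]],
])

```text
time: 13.55
position: [0.4209, 0.2811, 0.2426]
tool_rot: [-0.61, 3.075, 0.006]
ft_force: [-0.1, -0.7, -0.1]
grip_width: 0.995
grip_force: 0.0
```

```bash
python3 -c "
from h import *
go(.59,-.02,.28,180)"
```

```text
pos [0.4209 0.2811 0.2426] az -157.6 shift [-0.417 -3.428 -0.379] turn z 0.249 tilt 0.45 q7 1.33
```

Emit:
play_rows([
  [[-0.03,-0.28,-0.03,0,0,0,1],[-0.07,-0.57,-0.06,0,0,0,1],[-0.104,-0.857,-0.095,0,0,0,1]],
])

```text
time: 13.85
position: [0.4616, 0.2039, 0.2475]
tool_rot: [-0.613, 3.081, 0.0]
ft_force: [0.1, -0.6, -0.8]
grip_width: 1.001
grip_force: 0.0
```

Emit:
play_rows([
  [[-0.03,-0.28,-0.03,0,0,0,1],[-0.07,-0.57,-0.06,0,0,0,1],[-0.104,-0.857,-0.095,0,0,0,1]],
])

```text
time: 14.15
position: [0.504, 0.1284, 0.2568]
tool_rot: [-0.612, 3.081, 0.0]
ft_force: [0.3, -0.8, -0.1]
grip_width: 1.0
grip_force: 0.0
```

Emit:
play_rows([
  [[-0.03,-0.28,-0.03,0,0,0,1],[-0.07,-0.57,-0.06,0,0,0,1],[-0.104,-0.857,-0.095,0,0,0,1]],
])

```text
time: 14.45
position: [0.5463, 0.0532, 0.2663]
tool_rot: [-0.612, 3.081, 0.0]
ft_force: [-0.6, 0.1, 0.1]
grip_width: 0.996
grip_force: 0.0
```

Emit:
play_rows([
  [[-0.03,-0.28,-0.03,0,0,0.083,1],[-0.07,-0.57,-0.06,0,0,0.166,1],[-0.104,-0.857,-0.095,0,0,0.249,1],[-0.104,-0.857,-0.095,0,0,0.249,1],[-0.104,-0.857,-0.095,0,0,0.249,1]],
])

```text
time: 14.95
position: [0.5882, -0.0214, 0.2755]
tool_rot: [0.001, -3.141, -0.0]
ft_force: [1.2, -0.0, 0.3]
grip_width: 1.003
grip_force: 0.0
```

Run:
```python
from h import *
import pickle
st=snap("wrist","w2.png",s=1.25); pickle.dump(st,open("w2.pkl","wb"))
print(st["position"],st["tool_rot"])
```

```text
[ 0.58823925 -0.02136329  0.2754581 ] [ 6.64231649e-04 -3.14117026e+00 -2.94066626e-04]
```

View pics/w2.png

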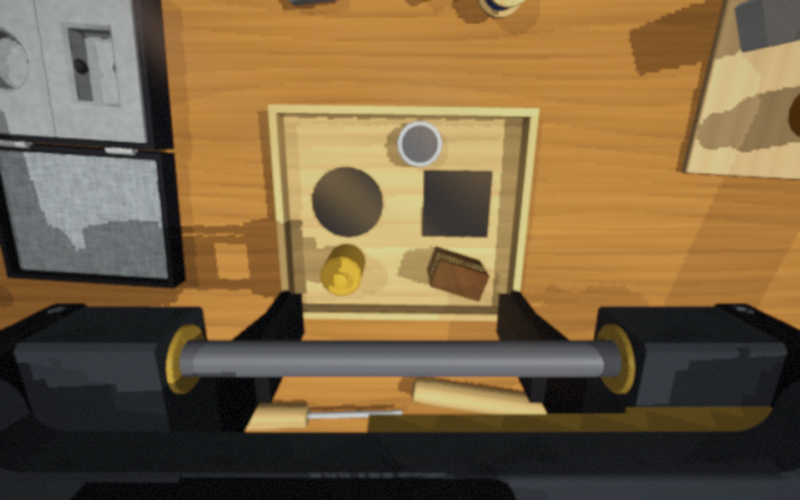

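The tray is clear: pads at (348,202) and (456,204), weight at (342,273), block around (460,274). Enlarge the weight, block and pads.

Run:
```python
import cv2
im=cv2.imread("pics/raw_w2.png")
cv2.imwrite("pics/w2t.png",cv2.resize(im[130:245,240:400],None,fx=5,fy=5,interpolation=cv2.INTER_CUBIC))
```

```text
(no output)
```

View pics/w2t.png

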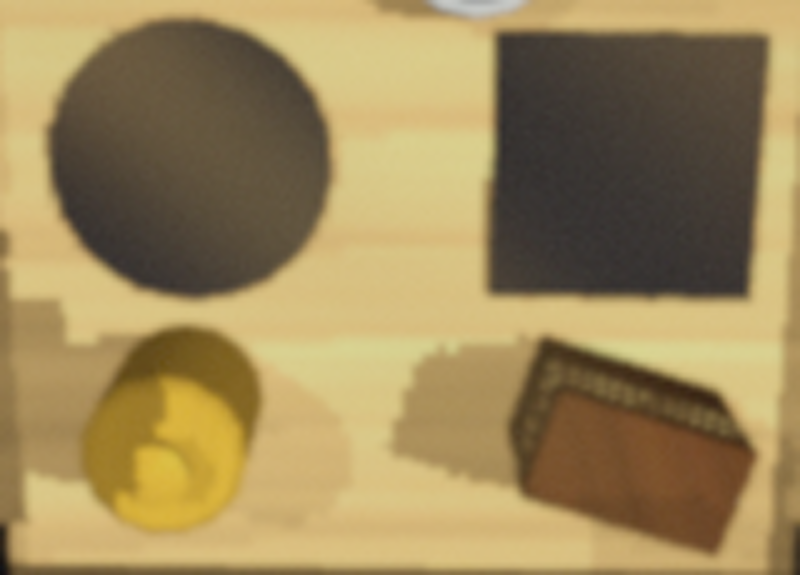

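Run:
```python
from h import *
import pickle
cm=cam("wrist",pickle.load(open("w2.pkl","rb")))
T=lambda L,z:ray(cm,[(240+u/5,130+v/5) for u,v in L],z).round(4)
print("wt",T([(165,452),(82,452),(247,452)],.052))
b=T([(563,390),(755,455),(716,553),(523,492)],.052);print("blk",b,b.mean(0),[np.linalg.norm(b[i]-b[i-1]).round(4) for i in range(4)])
for i,j in((0,1),(3,2)):d=b[j]-b[i];print(np.degrees(np.arctan2(d[1],d[0])))
print("rp",T([(190,157.5)],.009)); s=T([(497,33),(768,37),(749,297),(490,293)],.009);print("sp",s,s.mean(0))
go(.6295,-.0715,.2,180)
```

```text
wt [[ 0.6283 -0.071   0.052 ]
 [ 0.6283 -0.0885  0.052 ]
 [ 0.6284 -0.0536  0.052 ]]
blk [[0.6147 0.013  0.052 ]
 [0.6292 0.0542 0.052 ]
 [0.6517 0.0471 0.052 ]
 [0.6375 0.0051 0.052 ]] [0.633275 0.02985  0.052   ] [np.float64(0.0241), np.float64(0.0437), np.float64(0.0236), np.float64(0.0443)]
70.61090120826444
71.3198496233267
rp [[ 0.5728 -0.0689  0.009 ]]
sp [[ 0.5449  0.0007  0.009 ]
 [ 0.5458  0.0613  0.009 ]
 [ 0.6058  0.0607  0.009 ]
 [ 0.6047 -0.      0.009 ]] [0.5753   0.030675 0.009   ]
pos [ 0.588  -0.0202  0.2753] az -179.9 shift [-0.415 -0.514  0.752] turn z 0.001 tilt 0.07 q7 1.67
```

Emit:
play_rows([
  [[-0.2,-0.25,0.3,0,0,0,0.4],[-0.41,-0.51,0.6,0,0,0,0.4],[-0.41,-0.51,0.9,0,0,0,0.4],[-0.41,-0.51,1,0,0,0,0.4],[-0.41,-0.51,1,0,0,0,0.4],[-0.41,-0.51,1,0,0,0,0.4]],
])

```text
time: 15.6
position: [0.6298, -0.0704, 0.1768]
tool_rot: [-0.005, 3.14, 0.002]
ft_force: [0.2, 0.4, 0.2]
grip_width: 0.708
grip_force: 0.0
```

```bash
python3 -c "
from h import *
go(.629,-.0712,.099,180)"
```

```text
pos [ 0.6298 -0.0704  0.1768] az -179.8 shift [ 0.009 -0.009  0.778] turn z 0.002 tilt 0.1 q7 1.83
```

Emit:
play_rows([
  [[0.01,-0.01,0.3,0,0,0,0.4],[0.01,-0.01,0.6,0,0,0,0.4],[0.01,-0.01,0.75,0,0,0,0.4],[0.01,-0.01,0.765,0,0,0,0.4],[0.01,-0.01,0.765,0,0,0,0.4],[0.01,-0.01,0.765,0,0,0,0.4]],
])

```text
time: 16.2
position: [0.6296, -0.0731, 0.1011]
tool_rot: [-0.001, 3.138, 0.0]
ft_force: [0.5, -0.2, -0.3]
grip_width: 0.7
grip_force: 0.0
```

Emit:
play_rows([
  [[0,0,0,0,0,0,-1],[0,0,0,0,0,0,-1],[0,0,0,0,0,0,-1],[0,0,0,0,0,0,-1],[0,0,0,0,0,0,-1],[0,0,0,0,0,0,-1]],
], squeeze=45)

```text
time: 16.8
position: [0.6285, -0.0727, 0.0993]
tool_rot: [-0.001, 3.141, 0.001]
ft_force: [-0.4, 1.5, 2.2]
grip_width: 0.397
grip_force: 45.0
```

```bash
python3 -c "
from h import *
go(.456,-.3314,.16,180)"
```

```text
pos [ 0.6285 -0.0727  0.0993] az -179.9 shift [ 1.727 -2.585 -0.609] turn z 0.001 tilt 0.03 q7 1.86
```

Emit:
play_rows([
  [[0,0,-0.2,0,0,0,-1],[0,0,-0.5,0,0,0,-1],[0,0,-0.65,0,0,0,-1],[0,0,-0.65,0,0,0,-1]],
])

```text
time: 17.2
position: [0.6296, -0.0734, 0.166]
tool_rot: [-0.001, 3.137, -0.0]
ft_force: [0.3, -0.1, -3.9]
grip_width: 0.397
grip_force: 45.0
```

Emit:
play_rows([
  [[0.19,-0.29,0,0,0,0,-1],[0.38,-0.57,0,0,0,0,-1],[0.576,-0.862,0,0,0,0,-1]],
])

```text
time: 17.5
position: [0.5692, -0.1595, 0.1621]
tool_rot: [0.003, -3.139, -0.0]
ft_force: [1.1, -0.5, -2.6]
grip_width: 0.401
grip_force: 45.0
```

Emit:
play_rows([
  [[0.19,-0.29,0,0,0,0,-1],[0.38,-0.57,0,0,0,0,-1],[0.576,-0.862,0,0,0,0,-1]],
])

```text
time: 17.8
position: [0.5116, -0.2458, 0.1623]
tool_rot: [0.002, -3.139, -0.001]
ft_force: [0.3, 0.3, -3.2]
grip_width: 0.399
grip_force: 45.0
```

Emit:
play_rows([
  [[0.19,-0.29,0,0,0,0,-1],[0.38,-0.57,0,0,0,0,-1],[0.576,-0.862,0,0,0,0,-1],[0.576,-0.862,0,0,0,0,-1],[0.576,-0.862,0,0,0,0,-1]],
])

```text
time: 18.3
position: [0.4543, -0.3321, 0.1627]
tool_rot: [-0.003, -3.14, -0.002]
ft_force: [0.5, 0.8, -3.7]
grip_width: 0.399
grip_force: 45.0
```

Run:
```python
from h import *
import pickle
go(.456,-.3314,.12,180)
st=snap("wrist","w3.png",crop=(200,60,440,260),s=3); pickle.dump(st,open("w3.pkl","wb"))
```

```text
pos [ 0.4543 -0.3321  0.1627] az 179.9 shift [-0.017  0.006  0.427] turn z -0.001 tilt 0.12 q7 2.33
```

View pics/w3.png

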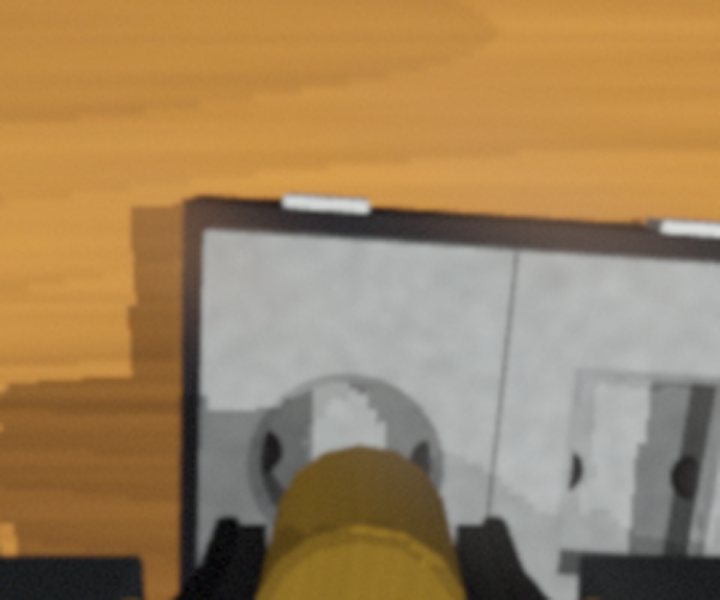

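Run:
```python
from h import *
import pickle
cm=cam("wrist",pickle.load(open("w3.pkl","rb")))
T=lambda L,z:ray(cm,[(200+u/3,60+v/3) for u,v in L],z).round(4)
print("outer ring L,R,top",T([(250,455),(442,455),(346,373)],.033))
print("inner L,R,top",T([(262,455),(430,455),(346,381)],.033))
print("insert TL, split top",T([(203,230),(515,252)],.033))
print("weight foot: near edge, sides",T([(363,447),(278,500),(450,500)],.0695))
```

```text
outer ring L,R,top [[ 0.4528 -0.359   0.033 ]
 [ 0.4531 -0.3117  0.033 ]
 [ 0.4322 -0.3352  0.033 ]]
inner L,R,top [[ 0.4529 -0.356   0.033 ]
 [ 0.453  -0.3147  0.033 ]
 [ 0.4342 -0.3352  0.033 ]]
insert TL, split top [[ 0.3982 -0.3678  0.033 ]
 [ 0.4035 -0.2958  0.033 ]]
weight foot: near edge, sides [[ 0.439  -0.3313  0.0695]
 [ 0.4505 -0.3491  0.0695]
 [ 0.4507 -0.3132  0.0695]]
```

Emit:
play_rows([
  [[0,-0.039,0.1,0,0,0,-1],[0,-0.039,0.25,0,0,0,-1],[0,-0.039,0.33,0,0,0,-1],[0,-0.039,0.36,0,0,0,-1],[0,-0.039,0.38,0,0,0,-1],[0,-0.039,0.4,0,0,0,-1],[0,-0.039,0.4,0,0,0,-1]],
])

```text
time: 19.05
position: [0.4558, -0.3356, 0.1241]
tool_rot: [-0.001, 3.141, -0.0]
ft_force: [0.4, -0.0, -2.4]
grip_width: 0.404
grip_force: 45.0
```

Emit:
play_rows([
  [[0,0,0.02,0,0,0,-1],[0,0,0.04,0,0,0,-1],[0,0,0.06,0,0,0,-1],[0,0,0.08,0,0,0,-1],[0,0,0.08,0,0,0,-1]],
])

```text
time: 19.55
position: [0.4561, -0.3357, 0.116]
tool_rot: [-0.001, 3.141, -0.0]
ft_force: [1.3, -0.1, -3.9]
grip_width: 0.4
grip_force: 45.0
```

In the hole without contact; press on to the floor.

Emit:
play_rows([
  [[0,0,0.02,0,0,0,-1],[0,0,0.04,0,0,0,-1],[0,0,0.06,0,0,0,-1],[0,0,0.08,0,0,0,-1],[0,0,0.095,0,0,0,-1],[0,0,0.095,0,0,0,-1]],
])

```text
time: 20.15
position: [0.4558, -0.3356, 0.1063]
tool_rot: [-0.001, 3.142, -0.0]
ft_force: [1.1, -0.9, -2.2]
grip_width: 0.4
grip_force: 45.0
```

Emit:
play_rows([
  [[0,0,0.01,0,0,0,-1],[0,0,0.02,0,0,0,-1],[0,0,0.02,0,0,0,-1]],
])

```text
time: 20.45
position: [0.4559, -0.3358, 0.1062]
tool_rot: [-0.001, 3.141, 0.002]
ft_force: [-3.3, 2.4, 12.5]
grip_width: 0.398
grip_force: 45.0
```

Emit:
play_rows([
  [[0,0,0,0,0,0,0.4],[0,0,0,0,0,0,0.4],[0,0,0,0,0,0,0.4],[0,0,-0.1,0,0,0,0.4],[0,0,-0.4,0,0,0,0.4],[0,0,-0.7,0,0,0,0.4],[0,0,-0.7,0,0,0,0.4]],
])

```text
time: 21.15
position: [0.4576, -0.3375, 0.1791]
tool_rot: [-0.0, 3.135, -0.005]
ft_force: [1.2, -0.4, -0.4]
grip_width: 0.695
grip_force: 0.0
```

```bash
python3 -c "
from h import *
go(.6333,.0298,.18,161)"
```

```text
pos [ 0.4576 -0.3375  0.1791] az -180.0 shift [-1.758  3.672 -0.01 ] turn z 0.211 tilt 0.44 q7 2.33
```

Emit:
play_rows([
  [[-0.15,0.31,0,0,0,0,0.7],[-0.3,0.62,0,0,0,0,0.7],[-0.44,0.918,0,0,0,0,0.7]],
])

```text
time: 21.45
position: [0.4999, -0.2426, 0.1744]
tool_rot: [0.0, -3.141, -0.001]
ft_force: [0.0, -0.6, -0.3]
grip_width: 0.831
grip_force: 0.0
```

Emit:
play_rows([
  [[-0.15,0.31,0,0,0,0,0.7],[-0.3,0.62,0,0,0,0,0.7],[-0.44,0.918,0,0,0,0,0.7]],
])

```text
time: 21.75
position: [0.5439, -0.1503, 0.1744]
tool_rot: [0.002, -3.141, -0.001]
ft_force: [0.6, -0.1, 0.1]
grip_width: 0.854
grip_force: 0.0
```

Emit:
play_rows([
  [[-0.15,0.31,0,0,0,0,0.7],[-0.3,0.62,0,0,0,0,0.7],[-0.44,0.918,0,0,0,0,0.7]],
])

```text
time: 22.05
position: [0.5878, -0.0585, 0.1743]
tool_rot: [0.002, -3.141, -0.0]
ft_force: [0.2, -0.5, 0.2]
grip_width: 0.852
grip_force: 0.0
```

Emit:
play_rows([
  [[-0.15,0.31,0,0,0,0.07,0.7],[-0.3,0.62,0,0,0,0.14,0.7],[-0.44,0.918,0,0,0,0.211,0.7],[-0.44,0.918,0,0,0,0.211,0.7],[-0.44,0.918,0,0,0,0.211,0.7]],
])

```text
time: 22.55
position: [0.6312, 0.0327, 0.1739]
tool_rot: [-0.512, -3.098, 0.002]
ft_force: [-0.7, -0.8, -0.0]
grip_width: 0.849
grip_force: 0.0
```

```bash
python3 -c "
from h import *
go(.6333,.0298,.1,161)"
```

```text
pos [0.6312 0.0327 0.1739] az 161.2 shift [-0.029 -0.02   0.739] turn z 0.002 tilt 0.09 q7 1.33
```

Emit:
play_rows([
  [[-0.03,-0.02,0.3,0,0,0,0.7],[-0.03,-0.02,0.6,0,0,0,0.7],[-0.03,-0.02,0.7,0,0,0,0.7],[-0.03,-0.02,0.735,0,0,0,0.7],[-0.03,-0.02,0.735,0,0,0,0.7],[-0.03,-0.02,0.735,0,0,0,0.7]],
])

```text
time: 23.15
position: [0.6346, 0.0285, 0.1026]
tool_rot: [0.517, 3.096, 0.001]
ft_force: [-0.6, -0.6, -0.6]
grip_width: 0.847
grip_force: 0.0
```

Emit:
play_rows([
  [[0,0,0,0,0,0,-1],[0,0,0,0,0,0,-1],[0,0,0,0,0,0,-1],[0,0,0,0,0,0,-1],[0,0,0,0,0,0,-1],[0,0,0,0,0,0,-1]],
], squeeze=35)

```text
time: 23.75
position: [0.6338, 0.0289, 0.1012]
tool_rot: [0.517, 3.099, 0.0]
ft_force: [0.1, 0.1, 1.3]
grip_width: 0.525
grip_force: 34.9
```

```bash
python3 -c "
from h import *
go(.4605,-.2625,.165,86)"
```

```text
pos [0.6338 0.0289 0.1012] az 161.1 shift [ 0.692 -3.319 -0.638] turn z 0.834 tilt 0.01 q7 1.37
```

Emit:
play_rows([
  [[0,0,-0.2,0,0,0,-1],[0,0,-0.5,0,0,0,-1],[0,0,-0.64,0,0,0,-1],[0,0,-0.64,0,0,0,-1]],
])

```text
time: 24.15
position: [0.6351, 0.0288, 0.1673]
tool_rot: [0.516, 3.095, 0.003]
ft_force: [0.7, 0.2, -0.5]
grip_width: 0.523
grip_force: 34.9
```

Emit:
play_rows([
  [[0.06,-0.28,0,0,0,0,-1],[0.12,-0.56,0,0,0,0,-1],[0.173,-0.83,0,0,0,0,-1]],
])

```text
time: 24.45
position: [0.5889, -0.0447, 0.1634]
tool_rot: [-0.516, -3.097, 0.001]
ft_force: [-0.3, 0.5, -0.9]
grip_width: 0.524
grip_force: 34.9
```

Emit:
play_rows([
  [[0.06,-0.28,0,0,0,0,-1],[0.12,-0.56,0,0,0,0,-1],[0.173,-0.83,0,0,0,0,-1]],
])

```text
time: 24.75
position: [0.5454, -0.1177, 0.1635]
tool_rot: [-0.517, -3.097, 0.0]
ft_force: [0.1, -1.0, -0.9]
grip_width: 0.527
grip_force: 34.9
```

Emit:
play_rows([
  [[0.06,-0.28,0,0,0,0,-1],[0.12,-0.56,0,0,0,0,-1],[0.173,-0.83,0,0,0,0,-1]],
])

```text
time: 25.05
position: [0.5021, -0.1904, 0.1636]
tool_rot: [-0.517, -3.097, -0.0]
ft_force: [-0.4, 1.0, -1.4]
grip_width: 0.526
grip_force: 34.9
```

Emit:
play_rows([
  [[0.06,-0.28,0,0,0,0,-1],[0.12,-0.56,0,0,0,0,-1],[0.173,-0.83,0,0,0,0,-1],[0.173,-0.83,0,0,0,0,-1]],
])

```text
time: 25.45
position: [0.457, -0.2664, 0.164]
tool_rot: [-0.527, -3.095, 0.003]
ft_force: [-0.0, -0.2, -0.1]
grip_width: 0.524
grip_force: 34.9
```

Emit:
play_rows([
  [[0,0,0,0,0,0.08,-1],[0,0,0,0,0,0.16,-1],[0,0,0,0,0,0.24,-1],[0,0,0,0,0,0.32,-1],[0,0,0,0,0,0.417,-1],[0,0,0,0,0,0.417,-1]],
])

```text
time: 26.05
position: [0.4602, -0.2617, 0.1639]
tool_rot: [-1.485, -2.766, 0.001]
ft_force: [0.3, -0.8, -0.1]
grip_width: 0.522
grip_force: 34.9
```

Emit:
play_rows([
  [[0,0,0,0,0,0.08,-1],[0,0,0,0,0,0.16,-1],[0,0,0,0,0,0.24,-1],[0,0,0,0,0,0.32,-1],[0,0,0,0,0,0.417,-1],[0,0,0,0,0,0.417,-1],[0,0,0,0,0,0.417,-1]],
])

```text
time: 26.75
position: [0.4604, -0.2622, 0.1646]
tool_rot: [-2.291, -2.149, 0.001]
ft_force: [0.6, -0.1, -0.5]
grip_width: 0.529
grip_force: 34.9
```

Run:
```python
from h import *
import pickle
go(.4605,-.2625,.165,86)
st=snap("wrist","w4.png",crop=(200,60,440,260),s=3); pickle.dump(st,open("w4.pkl","wb"))
```

```text
pos [ 0.4604 -0.2622  0.1646] az 86.3 shift [-0.003  0.002 -0.004] turn z 0.004 tilt 0.04 q7 0.61
```

View pics/w4.png

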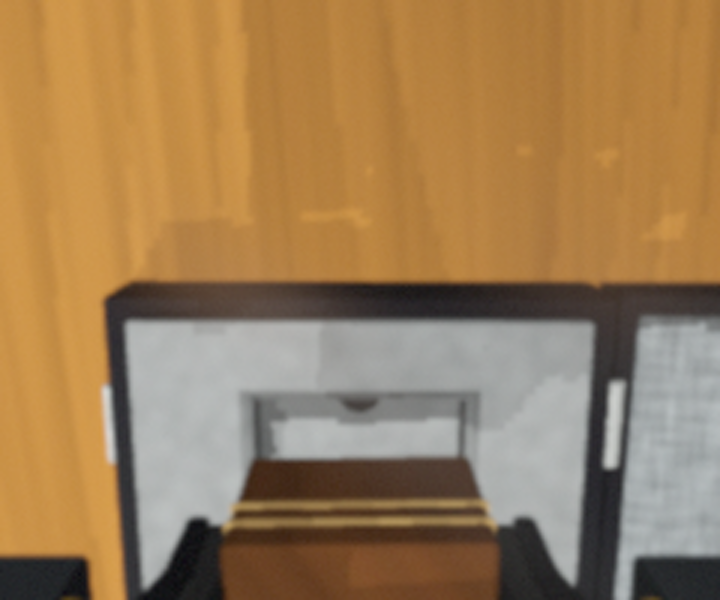

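Run:
```python
from h import *
import pickle
cm=cam("wrist",pickle.load(open("w4.pkl","rb")))
T=lambda L,z:ray(cm,[(200+u/3,60+v/3) for u,v in L],z).round(4)
print("outer TL,TR",T([(241,393),(480,393)],.033)); print("inner",T([(254,397),(466,397)],.033))
print("insert TL,TR",T([(126,320),(595,321)],.033))
print("block foot edge",T([(250,461),(472,459)],.0694))
```

```text
outer TL,TR [[ 0.434  -0.2423  0.033 ]
 [ 0.4921 -0.2461  0.033 ]]
inner [[ 0.4371 -0.2435  0.033 ]
 [ 0.4887 -0.2469  0.033 ]]
insert TL,TR [[ 0.4084 -0.2226  0.033 ]
 [ 0.52   -0.2301  0.033 ]]
block foot edge [[ 0.4398 -0.2477  0.0694]
 [ 0.4859 -0.2503  0.0694]]
```

Emit:
play_rows([
  [[-0.005,0,0.1,0,0,0,-1],[-0.005,0,0.25,0,0,0,-1],[-0.005,0,0.33,0,0,0,-1],[-0.005,0,0.36,0,0,0,-1],[-0.005,0,0.38,0,0,0,-1],[-0.005,0,0.4,0,0,0,-1],[-0.005,0,0.4,0,0,0,-1]],
])

```text
time: 27.5
position: [0.4604, -0.2633, 0.1251]
tool_rot: [2.298, 2.142, 0.0]
ft_force: [0.5, 0.9, -1.9]
grip_width: 0.522
grip_force: 34.9
```

Emit:
play_rows([
  [[0,0,0.02,0,0,0,-1],[0,0,0.04,0,0,0,-1],[0,0,0.06,0,0,0,-1],[0,0,0.06,0,0,0,-1]],
])

```text
time: 27.9
position: [0.4611, -0.2637, 0.1194]
tool_rot: [2.297, 2.141, 0.001]
ft_force: [2.4, -0.8, 0.4]
grip_width: 0.524
grip_force: 34.9
```

Emit:
play_rows([
  [[0,0,0.02,0,0,0,-1],[0,0,0.04,0,0,0,-1],[0,0,0.06,0,0,0,-1],[0,0,0.08,0,0,0,-1],[0,0,0.1,0,0,0,-1],[0,0,0.11,0,0,0,-1],[0,0,0.11,0,0,0,-1]],
])

```text
time: 28.6
position: [0.4602, -0.2633, 0.1082]
tool_rot: [-2.298, -2.142, 0.0]
ft_force: [-0.8, -1.4, 6.2]
grip_width: 0.524
grip_force: 34.9
```

Emit:
play_rows([
  [[0,0,0.01,0,0,0,-1],[0,0,0.02,0,0,0,-1],[0,0,0.02,0,0,0,-1]],
])

```text
time: 28.9
position: [0.4602, -0.2635, 0.1081]
tool_rot: [-2.297, -2.141, -0.002]
ft_force: [-7.0, 2.2, 24.3]
grip_width: 0.526
grip_force: 34.9
```

Emit:
play_rows([
  [[0,0,0,0,0,0,0.4],[0,0,0,0,0,0,0.4],[0,0,0,0,0,0,0.4],[0,0,-0.1,0,0,0,0.4],[0,0,-0.4,0,0,0,0.4],[0,0,-0.8,0,0,0,0.4],[0,0,-1,0,0,0,0.4]],
])

```text
time: 29.6
position: [0.461, -0.264, 0.2091]
tool_rot: [2.296, 2.14, 0.002]
ft_force: [1.2, 0.4, 0.2]
grip_width: 0.697
grip_force: 0.0
```

Emit:
play_rows([
  [[0,0,-0.1,0,0,-0.09,0.4],[0,0,-0.3,0,0,-0.18,0.4],[0,0,-0.5,0,0,-0.27,0.4],[0,0,-0.5,0,0,-0.36,0.4],[0,0,-0.5,0,0,-0.45,0.4],[0,0,-0.5,0,0,-0.52,0.4]],
])

```text
time: 30.2
position: [0.4602, -0.2632, 0.2566]
tool_rot: [1.251, 2.882, 0.001]
ft_force: [0.2, -0.2, 0.5]
grip_width: 0.705
grip_force: 0.0
```

Emit:
play_rows([
  [[0,0,0,0,0,-0.09,0.4],[0,0,0,0,0,-0.18,0.4],[0,0,0,0,0,-0.27,0.4],[0,0,0,0,0,-0.36,0.4],[0,0,0,0,0,-0.45,0.4],[0,0,0,0,0,-0.52,0.4],[0,0,0,0,0,-0.52,0.4]],
])

```text
time: 30.9
position: [0.4602, -0.2632, 0.2563]
tool_rot: [0.011, 3.141, 0.0]
ft_force: [0.0, 0.2, -0.0]
grip_width: 0.699
grip_force: 0.0
```

Run:
```python
from h import *
import pickle
go(.49,.3397,.25,180)
snap("top","t2.png",crop=(120,140,520,340),s=2)
```

```text
pos [ 0.4602 -0.2632  0.2563] az 179.6 shift [-0.255  6.031  0.065] turn z -0.005 tilt 0.01 q7 2.11
```

View pics/t2.png

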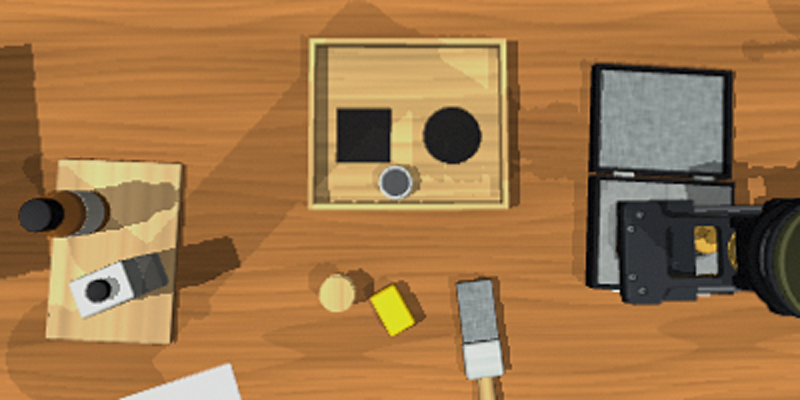

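Run:
```python
from h import *
cm=cam("wrist"); p=proj(cm,[(.4615,-.262,.059),(.4555,-.3355,.059)]).round();print(p)
snap("wrist","w5.png",crop=(160,80,420,260),s=3)
```

```text
[[321. 191.]
 [243. 186.]]
```

View pics/w5.png

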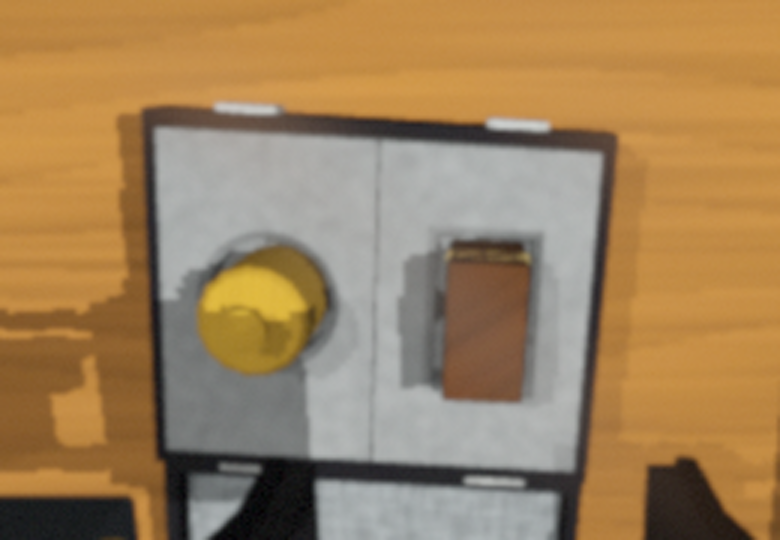

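Both parts sit home (tops match projections of the home height). Back to the bottle.

Emit:
play_rows([
  [[-0.01,0.33,0,0,0,0,0.4],[-0.03,0.66,0,0,0,0,0.4],[-0.04,1,0,0,0,0,0.4]],
])

```text
time: 31.3
position: [0.4649, -0.1624, 0.2562]
tool_rot: [0.017, 3.141, -0.0]
ft_force: [0.9, 0.3, -0.0]
grip_width: 0.702
grip_force: 0.0
```

Emit:
play_rows([
  [[-0.01,0.33,0,0,0,0,0.4],[-0.03,0.66,0,0,0,0,0.4],[-0.04,1,0,0,0,0,0.4]],
])

```text
time: 31.6
position: [0.4697, -0.062, 0.2563]
tool_rot: [0.015, 3.141, 0.001]
ft_force: [1.6, -1.0, -0.9]
grip_width: 0.704
grip_force: 0.0
```

Emit:
play_rows([
  [[-0.01,0.33,0,0,0,0,0.4],[-0.03,0.66,0,0,0,0,0.4],[-0.04,1,0,0,0,0,0.4]],
])

```text
time: 31.9
position: [0.4744, 0.0379, 0.2563]
tool_rot: [0.015, 3.141, 0.0]
ft_force: [-0.0, 0.6, 0.6]
grip_width: 0.7
grip_force: 0.0
```

Emit:
play_rows([
  [[-0.01,0.33,0,0,0,0,0.4],[-0.03,0.66,0,0,0,0,0.4],[-0.04,1,0,0,0,0,0.4]],
])

```text
time: 32.2
position: [0.4792, 0.1379, 0.2562]
tool_rot: [0.016, 3.141, 0.0]
ft_force: [0.0, 0.2, 0.4]
grip_width: 0.699
grip_force: 0.0
```

Emit:
play_rows([
  [[-0.01,0.33,0,0,0,0,0.4],[-0.03,0.66,0,0,0,0,0.4],[-0.04,1,0,0,0,0,0.4]],
])

```text
time: 32.5
position: [0.484, 0.2378, 0.2562]
tool_rot: [0.016, 3.141, -0.0]
ft_force: [-0.3, -1.0, -0.1]
grip_width: 0.701
grip_force: 0.0
```

Emit:
play_rows([
  [[-0.01,0.33,0,0,0,0,0.4],[-0.03,0.66,0,0,0,0,0.4],[-0.04,1,0,0,0,0,0.4],[-0.04,1,0,0,0,0,0.4],[-0.04,1,0,0,0,0,0.4]],
])

```text
time: 33.0
position: [0.4883, 0.3372, 0.2556]
tool_rot: [-0.011, -3.141, 0.002]
ft_force: [0.3, -0.7, -0.5]
grip_width: 0.701
grip_force: 0.0
```

```bash
python3 -c "
from h import *
go(.49,.3397,.176,180)"
```

```text
pos [0.4883 0.3372 0.2556] az 179.6 shift [-0.017  0.026  0.796] turn z -0.004 tilt 0.08 q7 0.97
```

Emit:
play_rows([
  [[-0.017,0.025,0.3,0,0,0,0.4],[-0.017,0.025,0.6,0,0,0,0.4],[-0.017,0.025,0.75,0,0,0,0.4],[-0.017,0.025,0.79,0,0,0,0.4],[-0.017,0.025,0.79,0,0,0,0.4]],
])

```text
time: 33.5
position: [0.4907, 0.3384, 0.1773]
tool_rot: [0.013, 3.141, -0.0]
ft_force: [0.0, 0.5, 0.8]
grip_width: 0.704
grip_force: 0.0
```

Emit:
play_rows([
  [[0,0,0,0,0,0,-1],[0,0,0,0,0,0,-1],[0,0,0,0,0,0,-1],[0,0,0,0,0,0,-1],[0,0,0,0,0,0,-1],[0,0,0,0,0,0,-1]],
], squeeze=25)

```text
time: 34.1
position: [0.4906, 0.3391, 0.1775]
tool_rot: [0.011, 3.141, 0.0]
ft_force: [-0.2, -1.0, 2.4]
grip_width: 0.359
grip_force: 25.0
```

Emit:
play_rows([
  [[0,0,-0.1,0,0,0,-1],[0,0,-0.3,0,0,0,-1],[0,0,-0.6,0,0,0,-1],[0,0,-0.75,0,0,0,-1],[0,0,-0.75,0,0,0,-1]],
])

```text
time: 34.6
position: [0.4915, 0.3399, 0.2548]
tool_rot: [0.011, 3.138, 0.005]
ft_force: [0.4, 0.0, -1.7]
grip_width: 0.362
grip_force: 25.0
```

```bash
python3 -c "
from h import *
go(.5735,-.0688,.178,180)"
```

```text
pos [0.4915 0.3399 0.2548] az 179.6 shift [-0.846 -4.084  0.757] turn z -0.005 tilt 0.3 q7 0.97
```

Emit:
play_rows([
  [[-0.05,-0.25,0,0,0,0,-1],[-0.13,-0.6,0,0,0,0,-1],[-0.212,-1,0,0,0,0,-1]],
])

```text
time: 34.9
position: [0.51, 0.2388, 0.2503]
tool_rot: [-0.007, -3.14, 0.002]
ft_force: [0.3, 0.0, -0.3]
grip_width: 0.36
grip_force: 25.0
```

Emit:
play_rows([
  [[-0.07,-0.33,0,0,0,0,-1],[-0.14,-0.66,0,0,0,0,-1],[-0.212,-1,0,0,0,0,-1]],
])

```text
time: 35.2
position: [0.5307, 0.1375, 0.2505]
tool_rot: [-0.011, -3.14, 0.001]
ft_force: [0.7, 0.1, -1.6]
grip_width: 0.358
grip_force: 25.0
```

Emit:
play_rows([
  [[-0.07,-0.33,0,0,0,0,-1],[-0.14,-0.66,0,0,0,0,-1],[-0.212,-1,0,0,0,0,-1]],
])

```text
time: 35.5
position: [0.5512, 0.0375, 0.2505]
tool_rot: [-0.011, -3.14, 0.0]
ft_force: [0.7, 0.0, -1.6]
grip_width: 0.359
grip_force: 25.0
```

Emit:
play_rows([
  [[-0.07,-0.33,0,0,0,0,-1],[-0.14,-0.66,0,0,0,0,-1],[-0.212,-1,0,0,0,0,-1],[-0.212,-1.0,0,0,0,0,-1],[-0.212,-1.0,0,0,0,0,-1]],
])

```text
time: 36.0
position: [0.5716, -0.0622, 0.2507]
tool_rot: [-0.015, -3.139, -0.0]
ft_force: [-0.5, -0.4, -1.7]
grip_width: 0.356
grip_force: 25.0
```

```bash
python3 -c "
from h import *
go(.5735,-.0688,.182,180)"
```

```text
pos [ 0.5716 -0.0622  0.2507] az 179.5 shift [-0.021 -0.065  0.687] turn z -0.006 tilt 0.12 q7 1.73
```

Emit:
play_rows([
  [[-0.02,-0.065,0.2,0,0,0,-1],[-0.02,-0.065,0.45,0,0,0,-1],[-0.02,-0.065,0.62,0,0,0,-1],[-0.02,-0.065,0.68,0,0,0,-1],[-0.02,-0.065,0.7,0,0,0,-1],[-0.02,-0.065,0.71,0,0,0,-1],[-0.02,-0.065,0.71,0,0,0,-1]],
])

```text
time: 36.7
position: [0.5748, -0.0677, 0.1819]
tool_rot: [0.01, 3.14, 0.0]
ft_force: [0.1, 0.1, -1.5]
grip_width: 0.359
grip_force: 25.0
```

Emit:
play_rows([
  [[0.01,0,0.01,0,0,0,-1],[0.01,0,0.02,0,0,0,-1],[0.01,0,0.03,0,0,0,-1],[0.01,0,0.03,0,0,0,-1]],
])

```text
time: 37.1
position: [0.5735, -0.0681, 0.1785]
tool_rot: [0.012, 3.141, 0.0]
ft_force: [-0.2, 0.5, 1.1]
grip_width: 0.36
grip_force: 25.0
```

Emit:
play_rows([
  [[0,0,0,0,0,0,0.4],[0,0,0,0,0,0,0.4],[0,0,0,0,0,0,0.4],[0,0,-0.1,0,0,0,0.4],[0,0,-0.4,0,0,0,0.4],[0,0,-0.8,0,0,0,0.4],[0,0,-0.9,0,0,0,1]],
])

```text
time: 37.8
position: [0.5753, -0.0686, 0.2734]
tool_rot: [0.012, 3.134, 0.0]
ft_force: [0.3, -0.2, 0.8]
grip_width: 0.729
grip_force: 0.0
```

Emit:
play_rows([
  [[0.14,0.3,0,0,0,0,1],[0.28,0.6,0,0,0,0,1],[0.44,0.98,0,0,0,0,1]],
])

```text
time: 38.1
position: [0.5297, 0.0299, 0.2687]
tool_rot: [0.016, 3.14, -0.0]
ft_force: [0.7, -0.5, -0.3]
grip_width: 0.956
grip_force: 0.0
```

Emit:
play_rows([
  [[0.14,0.3,0,0,0,0,1],[0.28,0.6,0,0,0,0,1],[0.44,0.98,0,0,0,0,1]],
])

```text
time: 38.4
position: [0.4863, 0.1287, 0.2687]
tool_rot: [0.014, 3.14, 0.0]
ft_force: [0.7, 0.6, -0.2]
grip_width: 0.995
grip_force: 0.0
```

Emit:
play_rows([
  [[0.14,0.3,0,0,0,0,1],[0.28,0.6,0,0,0,0,1],[0.44,0.98,0,0,0,0,1]],
])

```text
time: 38.7
position: [0.4431, 0.2271, 0.2687]
tool_rot: [0.014, 3.141, 0.0]
ft_force: [1.0, 0.4, -0.4]
grip_width: 0.995
grip_force: 0.0
```

Emit:
play_rows([
  [[0.1,0.2,0,0,0,-0.08,1],[0.22,0.54,0,0,0,-0.16,1],[0.22,0.54,0,0,0,-0.25,1],[0.22,0.54,0,0,0,-0.25,1],[0.22,0.54,0,0,0,-0.25,1]],
])

```text
time: 39.2
position: [0.4222, 0.2804, 0.2683]
tool_rot: [-0.595, 3.084, -0.0]
ft_force: [-0.2, -0.4, 0.3]
grip_width: 1.001
grip_force: 0.0
```

```bash
python3 -c "
from h import *
go(.4194,.2802,.149,202.4)"
```

```text
pos [0.4222 0.2804 0.2683] az -158.2 shift [0.027 0.009 1.193] turn z -0.006 tilt 0.02 q7 1.32
```

Emit:
play_rows([
  [[0.027,0.009,0.3,0,0,-0.006,1],[0.027,0.009,0.7,0,0,-0.006,1],[0.027,0.009,1,0,0,-0.006,1],[0.027,0.009,1,0,0,-0.006,1]],
])

```text
time: 39.6
position: [0.4171, 0.2781, 0.1643]
tool_rot: [0.608, -3.075, 0.007]
ft_force: [-1.1, 0.6, -0.0]
grip_width: 1.0
grip_force: 0.0
```

Emit:
play_rows([
  [[0,0,0.1,0,0,0,1],[0,0,0.18,0,0,0,1],[0,0,0.18,0,0,0,-1],[0,0,0.18,0,0,0,-1],[0,0,0.18,0,0,0,-1],[0,0,0.18,0,0,0,-1],[0,0,0.18,0,0,0,-1],[0,0,0.18,0,0,0,-1]],
], squeeze=25)

```text
time: 40.4
position: [0.4192, 0.281, 0.1505]
tool_rot: [-0.616, 3.08, 0.0]
ft_force: [0.9, -1.1, 2.1]
grip_width: 0.647
grip_force: 24.9
```

Emit:
play_rows([
  [[0,0,-0.1,0,0,0,-1],[0,0,-0.3,0,0,0,-1],[0,0,-0.6,0,0,0,-1],[0,0,-0.7,0,0,0,-1],[0,0,-0.7,0,0,0,-1]],
])

```text
time: 40.9
position: [0.4196, 0.2816, 0.2217]
tool_rot: [-0.616, 3.077, 0.003]
ft_force: [0.3, 0.2, -2.6]
grip_width: 0.639
grip_force: 24.9
```

```bash
python3 -c "
from h import *
go(.5755,.031,.155,202.5)"
```

```text
pos [0.4196 0.2816 0.2217] az -157.4 shift [-0.472 -2.913  0.665] turn z 0.002 tilt 0.21 q7 1.34
```

Emit:
play_rows([
  [[-0.04,-0.25,0,0,0,0,-1],[-0.1,-0.6,0,0,0,0,-1],[-0.157,-0.97,0,0,0,0,-1]],
])

```text
time: 41.2
position: [0.4701, 0.1968, 0.2184]
tool_rot: [0.62, -3.078, 0.001]
ft_force: [1.2, 0.4, -3.3]
grip_width: 0.64
grip_force: 24.9
```

Emit:
play_rows([
  [[-0.05,-0.33,0,0,0,0,-1],[-0.1,-0.65,0,0,0,0,-1],[-0.157,-0.97,0,0,0,0,-1]],
])

```text
time: 41.5
position: [0.5221, 0.1125, 0.2183]
tool_rot: [0.616, -3.078, 0.0]
ft_force: [0.4, -0.2, -2.7]
grip_width: 0.645
grip_force: 24.9
```

Emit:
play_rows([
  [[-0.05,-0.33,0,0,0,0,-1],[-0.1,-0.65,0,0,0,0,-1],[-0.14,-0.9,0,0,0,0,-1],[-0.157,-0.97,0,0,0,0,-1],[-0.157,-0.97,0,0,0,0,-1],[-0.157,-0.97,0,0,0,0,-1]],
])

```text
time: 42.1
position: [0.5735, 0.0319, 0.219]
tool_rot: [0.618, -3.078, -0.002]
ft_force: [0.3, 0.2, -3.0]
grip_width: 0.644
grip_force: 24.9
```

```bash
python3 -c "
from h import *
go(.5755,.031,.155,202.5)"
```

```text
pos [0.5735 0.0319 0.219 ] az -157.3 shift [-0.016 -0.017  0.64 ] turn z 0.002 tilt 0.13 q7 1.96
```

Emit:
play_rows([
  [[-0.01,-0.01,0.2,0,0,0,-1],[-0.01,-0.01,0.4,0,0,0,-1],[-0.01,-0.01,0.57,0,0,0,-1],[-0.01,-0.01,0.62,0,0,0,-1],[-0.01,-0.01,0.64,0,0,0,-1],[-0.01,-0.01,0.66,0,0,0,-1],[-0.01,-0.01,0.66,0,0,0,-1]],
])

```text
time: 42.8
position: [0.576, 0.0303, 0.1548]
tool_rot: [-0.617, 3.079, 0.0]
ft_force: [0.5, 0.0, -2.5]
grip_width: 0.644
grip_force: 24.9
```

Emit:
play_rows([
  [[0,0,0.01,0,0,0,-1],[0,0,0.02,0,0,0,-1],[0,0,0.03,0,0,0,-1],[0,0,0.03,0,0,0,-1]],
])

```text
time: 43.2
position: [0.5759, 0.0299, 0.1515]
tool_rot: [-0.616, 3.08, 0.0]
ft_force: [-0.7, -0.4, 1.0]
grip_width: 0.646
grip_force: 24.9
```

Contact; release, rise and check.

Emit:
play_rows([
  [[0,0,0,0,0,0,0.65],[0,0,0,0,0,0,0.65],[0,0,0,0,0,0,0.65],[0,0,0,0,0,0,0.65],[0,0,-0.1,0,0,0,0.65],[0,0,-0.4,0,0,0,0.65],[0,0,-0.8,0,0,0,0.65],[0,0,-1,0,0,0,0.65]],
])

```text
time: 44.0
position: [0.577, 0.0297, 0.2553]
tool_rot: [-0.615, 3.076, -0.0]
ft_force: [-0.1, -0.0, 0.3]
grip_width: 0.823
grip_force: 0.0
```

Emit:
play_rows([
  [[0.4,0,-0.3,0,0,0,0.65],[0.8,0,-0.6,0,0,0,0.65],[1,0,-0.8,0,0,0,0.65],[1,0,-0.8,0,0,0,0.65],[1,0,-0.8,0,0,0,0.65]],
])

```text
time: 44.5
position: [0.4836, -0.0085, 0.332]
tool_rot: [-0.616, 3.078, 0.002]
ft_force: [0.3, 0.3, 0.0]
grip_width: 0.819
grip_force: 0.0
```

Run:
```python
from h import *
snap("scene","s2.png",crop=(160,130,400,300),s=3.3)
print(ctrl.get_state()["time"])
```

```text
44.55
```

View pics/s2.png

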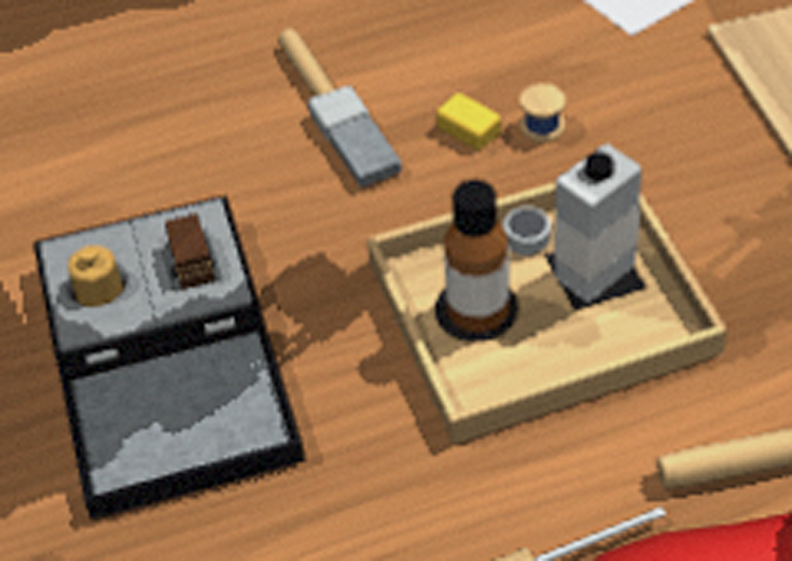

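Everything is in place: bottle (475,260) and tin (597,225) stand upright on their pads, and the weight (95,275) and block (190,250) are home in the case.

```bash
python3 -c "
from bench import ctrl
print(ctrl.close_job())"
```

```text
the job is handed in; nothing more can be done
None
```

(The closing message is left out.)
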